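Lock the spinning specimen turntable with its pin

ROBOT

A 7-joint arm with a two-finger parallel gripper is mounted at the origin on the work surface. World frame = base frame: x ahead of the robot, y to its left, z up, the work surface at z = 0. Lengths are in m, angles in rad, forces in N, time in s.
With the tool pointing down it reaches from about 0.35 to 0.775 m from the base axis. Payload 3.1 kg.
Tool frame: the origin (TCP) lies at the very end of the fingers, on their centre line; the grasp point (between the pads) lies 19 mm behind it; y points along the fingers, z is the direction in which the jaws open and shut, and the axes are right-handed (so a half turn about y gives the same grasp; the last joint's range is limited). The gripper opens to 85 mm and grips with 20 to 120 N. Pads are 22 mm wide; open, the fingers measure 114 mm over their backs; the gripper's body (76 mm by 85 mm) begins 54 mm behind the grasp point. The pads swing forward as they close: fully open they stand 13 mm farther back than shut.
Start: joints at [-1.271, 0.311, 0.014, 1.512, -0.004, 1.319, -0.027], TCP at [0.184, 0.518, 0.231] pointing down, gripper open.
Joint ranges: [-2.7, 2.7], [-0.3, 1.91], [-1.27, 1.3], [0.12, 2.57], [-1.44, 4.58], [0.2, 2.03], [-3.05, 3.05]. Speed limits (rad/s): [2.79, 2.79, 3.14, 3.14, 3.14, 3.14, 3.14].

INTERFACE

Orientations are given as a unit quaternion [x, y, z, w].
In Python, from plant import sense, cams, r gives the robot as it stands. The module is installed in compiled form; this text tells all that it offers.
- The arm moves only by the tool play_rows, never from a script. Its argument "deltas" is a list that holds one entry, the list of rows, each a list of 4 numbers: the shift along the tool's x, y, z in mm, then the turn about the tool's y in rad. In form: [[[tx, ty, tz, turn], ...]]. A call has 1 to 5 rows; each row shifts and turns the commanded pose from where the row before left it, along the tool's axes as they then stand; what a row does not reach is not made up. A row lasts 1/12 s, in which the tool goes at most 41.7 mm and 7.16 degrees, less where a joint would pass 70% of its speed; a pose out of reach is approached as far as the arm can. A call is refused whole if a number of a shift passes 41.7 or a number of a turn 0.125, either way. A call with a gripper value outside its range is refused whole. "jaw" is the opening, from 0 (shut) to 1 (fully open), set as the call begins (left out, the last holds). The fingers move at their own pace and stop on an object; "grip_force" is the grip in N (left out, the last holds). Time passes only in rows, so rows that do not move let the fingers close. It gives the time, the measured TCP pose, the force and the opening at its end, in the units of the state.
- sense(): the state, without advancing time (a new reading comes with each control period).
- cams.snapshot(name): name is "scene" or "side" or "wrist"; returns (picture, depth): 400x640x3 uint8, red, green, blue; 400x640 float32, m along the optical axis (not along the pixel's ray), 0 where there is no reading.
- cams.calibration(name): a dict with "mtx" (3x3 intrinsics, pixels), "xyz" and "orientation" of the camera in the world. Camera axes: x right, y down, z forward; pixel columns grow to the right and rows downward; lengths in m; the calibration is good to about 2 mm. The wrist camera is an equidistant fisheye: a pixel r from the principal point sees the ray r / f radians off the axis. A picture is of the moment at which its call begins: read the wrist's pose just before it. calibration takes no time and is no camera call; for the wrist camera it gives the pose at the moment of the call.
- r.hand_in(): hands the job in, once; it reports no verdict.
The state is a dict: "t": time; "joints": joint angles; "joint_vel": joint speeds; "joint_torque": joint torques, N m; "position": TCP position; "orientation": TCP orientation; "wrist_force": force on the tool from outside, world axes, zero at the start; "moment": the same for the moment, N m; "finger_gap": finger opening in m.
Only numpy, scipy, OpenCV 4.12 (cv2) and the standard library are available. Lean on these libraries where they do the work, as an engineer would, in place of code of your own. Each camera call takes 0.05 s, during which the arm holds its last target.

TASK

The heart model's display turntable is left spinning. Take the red-headed lock pin out of its rest, put it down through the hole of the fixed yellow guide plate and brake the spinning disc gently by touch with the pin's tip, never with the hand, until the disc's hole comes under the pin and the pin goes in; push it fully home so that the disc stays locked, and let go. Do not jam the pin down hard on the disc or into it while it is spinning fast, and leave the other models and the jar where they are.

Things in the scene. Friction and masses are not known exactly. Their poses are not given: they have to be found in the camera images.
- pin: loose lock pin, about 90 g, standing upright in its rest at the start. Origin at the centre of its lower end, z up its axis, round. Steel shaft 12 mm in diameter from z = 0 to 44 mm (its foot bevelled over 2 mm to 9 mm diameter), steel collar 30 mm in diameter from 44 to 48 mm, red round grip 22 mm in diameter from 48 to 88 mm
- pin_rest: fixed grey block 60 x 60 x 48 mm, origin under its centre, z up, with a 15 mm through hole down its middle; the pin's collar lies on its top, 48 mm above the table (foot 4 mm above it), so that the pin must rise 44 mm to come clear
- guide (a point): centre of the upper mouth of the 15 mm through hole in the fixed yellow guide plate, 82 mm above the table; its x axis points away from the turntable's vertical axis, which is 120 mm off along -x. Pin home: collar on the plate, pin's lower end 44 mm below this point; while its lower end rests on the disc's top it is only 26 mm below; the drive may lean a loose pin by up to 0.15 rad
- turntable: fixed grey base of the turntable, origin under its centre on the axis, x towards the guide. Round housing 216 mm in diameter, 30 mm high; a post carries the yellow guide plate (77 x 44 mm, 20 mm thick, top 82 mm above the table, nothing above it), which overhangs the disc's rim with 6 mm between its underside and the disc's top
- platter: white spinning disc, 280 mm in diameter, 10 mm thick, carrying a heart model in its middle (within 45 mm of the axis, top 170 mm above the table). Origin at the centre of its underside, z up, x towards its hole; its top is 56 mm above the table
- float (a joint): how far the disc is pressed down on its spring suspension, m: 0 free, up to 0.008; about 2.5 N per mm after the first 0.6 N; it comes back up when the load goes
- spindle (a joint): turning angle of the disc, rad, counterclockwise from above, counts on past full turns; at whole turns its hole is under the guide. A slipping-clutch drive (0.36 N m) turns it at about 3.6 rad/s when free, slower the harder it is rubbed; the pin pressed on it at the guide with about 4 to 6.5 N stalls it, eased it starts again. Under about 0.6 rad/s its hole snaps up round the pin
- wheel_hole (a point): centre of the upper mouth of the disc's one hole, a 14 mm through hole in an orange inset 50 x 37 mm, 120 mm from the axis; it passes right under the guide hole once a turn
- jar: loose closed amber glass jar, 56 mm in diameter, 85 mm tall, origin under its centre; a bystander
- kidney_model: loose dark red kidney model, about 55 x 76 x 24 mm, origin under its centre; a bystander
- vertebra: loose bone-coloured vertebra model, about 64 x 60 x 22 mm, origin under its round body; a bystander

How it is judged:
On the way, in this order (a step that is already met when the one before it is completed fails the run):
1. the pin is lifted clear of its rest (z of pin in the frame of pin_rest above 0.052 m), for 0.1 s.
2. the pin's tip, in the guide hole, rides on the disc with the disc slowed but not yet pinned (contact force between pin and platter above 0.5 N and horizontal distance between pin and guide below 0.008 m and z of pin in the frame of platter above 0.006 m and velocity of joint spindle below 2 rad/s), for 0.04 s.
At the end, for the whole second after the job is handed in: the pin stands in the guide hole and through the disc's hole, home (lower end more than 40 mm below the guide's mouth, within 8 mm of its axis, pin within 0.2 rad of upright), the disc's hole within 8 mm of the guide hole, disc stopped (under 0.1 rad/s), pin at rest (under 0.02 m/s) and released (z of pin in the frame of guide below -0.04 m and horizontal distance between each of pin, wheel_hole and guide below 0.008 m and angle between pin's own z axis and vertical below 0.2 rad and angular speed of platter below 0.1 rad/s and linear speed of pin below 0.02 m/s); the robot touches nothing.
It fails at once if the pin pressed on the disc, or struck by the edge of its hole, with more than 15 N (contact force between pin and platter above 15 N).
It fails at once if the hand or arm touched the disc or the heart model (contact force between any of the arm, the fingers and platter above 1 N).
It fails at once if a bystander moved more than 20 mm (distance of any of jar, kidney_model, vertebra from where it was at the start of the episode above 0.02 m).
It also fails if it takes over 51 s, if anything falls off the work surface, if the arm or the gripper's body presses on something with over 40 N, if the wrist force passes 120 N, or if a joint passes its speed limit or range.

## Working session

There is one attempt and no reset: what is moved stays moved. The work goes in short steps, Python scripts to look and compute and a tool call to move; the robot and the scene stay as the last step left them, time stands still between calls to the robot, and variables do not carry over. Pictures are saved under pics/ and viewed, and the job is handed in when it is done.

Besides the shell and the picture viewer there is one more tool, called after ">>>" as name(argument=value, ...) on one line, values as JSON. play_rows: Moves the arm, as the interface text tells. Its arguments: {"type":"object","properties":{"deltas":{"type":"array","items":{"type":"array","items":{"type":"array","items":{"type":"number"}}}},"jaw":{"type":"number"},"grip_force":{"type":"number"}},"required":["deltas"]}

```bash
mkdir -p pics; cat > h.py <<'E'
import numpy as np, cv2
from scipy.spatial.transform import Rotation as R
from plant import sense, cams, r
def snap(n,f):
    c=cams.calibration(n); p,d=cams.snapshot(n); cv2.imwrite('pics/'+f+'.png',p[:,:,::-1]); np.savez('pics/'+f+'.npz',p=p,d=d,K=c['mtx'],t=c['xyz'],q=c['orientation']); return p,d,c
def world(d,c):
    K=np.array(c['mtx']);v,u=np.mgrid[0:400,0:640]
    P=np.stack([(u-K[0,2])/K[0,0]*d,(v-K[1,2])/K[1,1]*d,d],-1)
    return R.from_quat(c['orientation']).apply(P.reshape(-1,3)).reshape(400,640,3)+np.array(c['xyz'])
E
python3 - <<'E'
from h import *
s=sense();print({k:np.round(v,3) for k,v in s.items()})
for n in ['scene','side']:
    p,d,c=snap(n,n+'0');print(n,c)
E
```

```text
{'t': np.float64(0.0), 'joints': array([-1.271,  0.312,  0.014,  1.513, -0.004,  1.319, -0.027]), 'joint_vel': array([ 0.   ,  0.001,  0.001,  0.001,  0.001,  0.001, -0.   ]), 'joint_torque': array([-0.0000e+00, -3.7992e+01,  1.4600e-01, -2.3059e+01,  1.2000e-02,
        1.4000e-02,  0.0000e+00]), 'position': array([0.184, 0.517, 0.23 ]), 'orientation': array([ 0.698, -0.12 ,  0.12 , -0.696]), 'wrist_force': array([-0.809, -1.136, -0.426]), 'moment': array([ 0.016, -0.041,  0.015]), 'finger_gap': np.float64(0.085)}
scene {'mtx': array([[497.64444673,   0.        , 324.1653166 ],
       [  0.        , 497.64444673, 201.17238603],
       [  0.        ,   0.        ,   1.        ]]), 'xyz': array([ 1.41545109, -0.13367672,  0.97298962]), 'orientation': array([ 0.66474031,  0.64873032, -0.25884864, -0.26507862])}
side {'mtx': array([[413.37544739,   0.        , 314.84728416],
       [  0.        , 413.37544739, 201.28253662],
       [  0.        ,   0.        ,   1.        ]]), 'xyz': array([ 0.10112877, -0.74061291,  0.64563194]), 'orientation': array([ 0.84062123, -0.30209273,  0.14313502, -0.42615525])}
```

View pics/scene0.png

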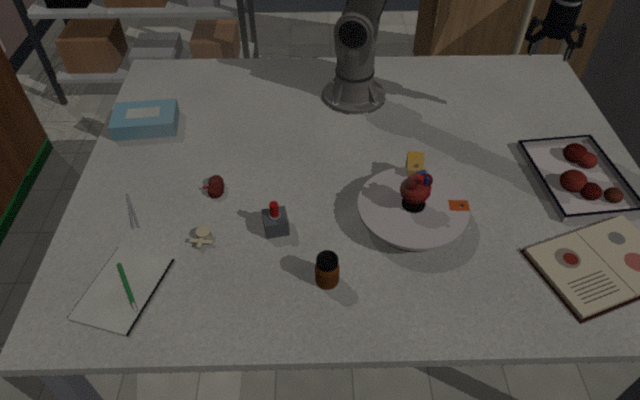

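View pics/side0.png

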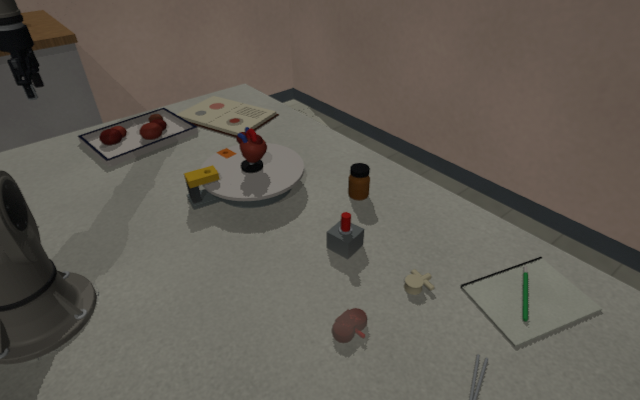

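The scene picture shows the red pin at (274,208) in its grey rest, the yellow guide at (415,162), the disc centred near (414,205), and the jar at (327,270). The kidney and the vertebra are to the left of the rest.

```bash
cat > m.py <<'E'
from h import *
for n in ['scene0','side0']:
    z=np.load('pics/'+n+'.npz');c=dict(mtx=z['K'],xyz=z['t'],orientation=z['q']);p=z['p'].astype(int);W=world(z['d'],c);Z=W[...,2]
    hsv=cv2.cvtColor(z['p'],cv2.COLOR_RGB2HSV)
    reg=(W[...,0]>.2)&(W[...,0]<1)&(np.abs(W[...,1])<.6)
    tab=reg&(np.abs(Z)<.01);print(n,'table',np.median(Z[tab]))
    yel=reg&(hsv[...,0]>20)&(hsv[...,0]<32)&(hsv[...,1]>150)&(Z>.06)&(Z<.1)
    P=W[yel&(Z>.077)&(Z<.088)];print('yel top',len(P),P.mean(0),cv2.minAreaRect((P[:,:2]*1000).astype(np.float32)))
    wh=reg&(hsv[...,1]<60)&(np.abs(Z-.056)<.004)
    P=W[wh];print('disc',len(P),np.median(P[:,2]),cv2.minEnclosingCircle((P[:,:2]*1000).astype(np.float32)))
    h=cv2.convexHull((P[:,:2]*1000).astype(np.float32))[:,0];print(cv2.fitEllipse(h))
    red=reg&((hsv[...,0]<8)|(hsv[...,0]>172))&(hsv[...,1]>180)&(Z>.05)&(Z<.1)
    n_,l,st,ce=cv2.connectedComponentsWithStats(red.astype(np.uint8))
    for i in range(1,n_):
        if st[i,4]>20:
            P=W[l==i];print('red',st[i],P.mean(0),P.min(0),P.max(0));
            T=P[P[:,2]>P[:,2].max()-.006];print('  top',len(T),T.mean(0),np.ptp(T,axis=0))
    gr=reg&(np.abs(Z-.048)<.003)&(hsv[...,1]<60); 
    n_,l,st,ce=cv2.connectedComponentsWithStats(gr.astype(np.uint8))
    for i in range(1,n_):
        if st[i,4]>60: P=W[l==i];print('grey',st[i],P.mean(0),cv2.minAreaRect((P[:,:2]*1000).astype(np.float32)))
E
python3 m.py
```

```text
scene0 table 0.00016290711653321743
yel top 22 [0.45650057 0.09525199 0.08220393] ((581.845458984375, 18.464874267578125), (30.423097610473633, 433.6246032714844), 57.331119537353516)
disc 5739 0.055771866493162014 ((417.90008544921875, -172.23895263671875), 457.8147888183594)
((375.636962890625, -169.28811645507812), (515.4375610351562, 961.5120849609375), 140.279296875)
red [270 202   8  15  97] [ 0.5923294  -0.23687551  0.08095195] [ 0.57644551 -0.24688374  0.05898069] [ 0.59962714 -0.22832344  0.09570273]
  top 32 [ 0.58937571 -0.23693058  0.09239775] [0.02114673 0.01499041 0.00588044]
grey [262 206  27  22 325] [ 0.59103681 -0.23631998  0.04798832] ((586.9725952148438, -236.89663696289062), (63.66801834106445, 59.80945587158203), 11.558783531188965)
side0 table 0.0008895553677608081
yel top 335 [0.42398311 0.13142322 0.08243461] ((425.3288879394531, 134.87448120117188), (48.54341125488281, 76.93445587158203), 80.147705078125)
disc 3635 0.056791500215208734 ((573.0849609375, 1.4213308095932007), 252.54624938964844)
((550.5109252929688, 0.915863037109375), (380.22637939453125, 502.9827880859375), 1.6578242778778076)
red [247 158  13   4  35] [0.55533764 0.08810277 0.09393205] [0.54230568 0.08022108 0.08534579] [0.57213791 0.0988333  0.09941768]
  top 21 [0.55467758 0.08626376 0.09680692] [0.02552404 0.01800634 0.00572384]
red [341 213   9  18 140] [ 0.57874869 -0.24135037  0.07920403] [ 0.57078904 -0.24766125  0.05631949] [ 0.59054252 -0.22711644  0.09441685]
  top 50 [ 0.58088135 -0.23858272  0.09214423] [0.01884744 0.02054481 0.005451  ]
grey [326 220  38  24 375] [ 0.57719019 -0.24163789  0.04849875] ((582.235595703125, -236.30853271484375), (61.892086029052734, 62.260475158691406), 12.006160736083984)
```

```bash
cat > m2.py <<'E'
from h import *
from scipy.optimize import least_squares
for n in ['scene0','side0']:
    z=np.load('pics/'+n+'.npz');c=dict(mtx=z['K'],xyz=z['t'],orientation=z['q']);W=world(z['d'],c);Z=W[...,2]
    hsv=cv2.cvtColor(z['p'],cv2.COLOR_RGB2HSV)
    reg=(np.hypot(W[...,0]-.54,W[...,1]-.09)<.2)
    d=reg&(np.abs(Z-.056)<.006);P=W[d][:,:2]
    h=cv2.convexHull((P*1000).astype(np.float32))[:,0]
    f=least_squares(lambda q:np.hypot(h[:,0]-q[0],h[:,1]-q[1])-q[2],[540,90,140],loss='soft_l1');print(n,f.x,len(h),f.cost)
    y=reg&(hsv[...,0]>14)&(hsv[...,0]<34)&(hsv[...,1]>110)&(np.abs(Z-.082)<.006);P=W[y]
    print(y.sum(),cv2.minAreaRect((P[:,:2]*1000).astype(np.float32)),P.mean(0),np.unique(hsv[...,0][y]))
    o=reg&(hsv[...,0]<20)&(hsv[...,1]>150)&(np.abs(Z-.056)<.004);P=W[o];print('inset',o.sum(),P.mean(0) if len(P) else 0)
    im=z['p'][:,:,::-1]
    a=im[140:260,340:490] if n[1]=='c' else im[110:230,170:320]
    cv2.imwrite('pics/crop_'+n+'.png',cv2.resize(a,None,fx=5,fy=5,interpolation=cv2.INTER_CUBIC))
E
python3 m2.py
```

```text
scene0 [563.51911899 111.18875227 141.05747824] 50 23.46410761456662
281 ((427.98895263671875, 133.10279846191406), (41.710296630859375, 82.85310363769531), 78.68244934082031) [0.42674795 0.13238209 0.08157536] [18 19 20 21 22]
inset 146 [0.5665615  0.22477569 0.05570787]
side0 [557.64134114 112.83222681 142.00944453] 39 165.85721781418445
358 ((425.4041442871094, 135.1087188720703), (49.64961242675781, 77.29882049560547), 79.37734985351562) [0.42355979 0.13165825 0.08222561] [21 22 23]
inset 90 [0.54650852 0.22825849 0.05697311]
```

View pics/crop_side0.png

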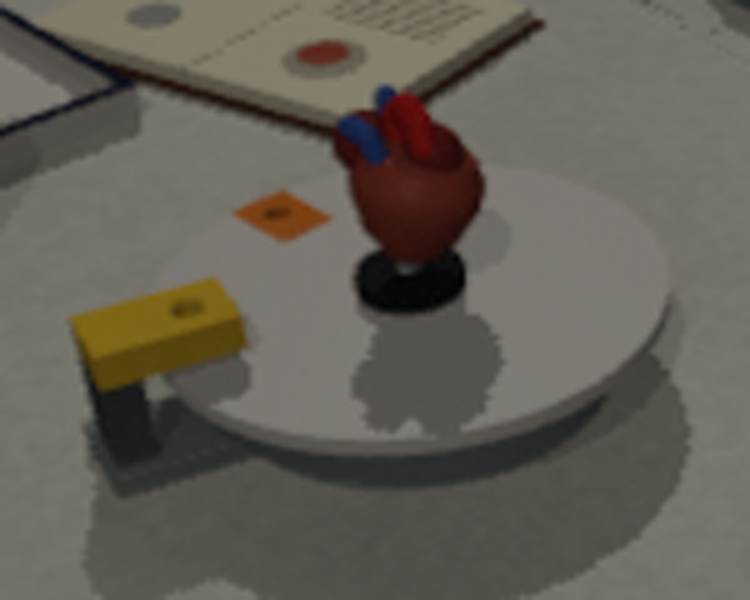

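```bash
python3 - <<'E'
from h import *
s=sense();M=R.from_quat(s['orientation']).as_matrix();print(M.round(3),s['t'])
c=cams.calibration('wrist');print(c);print(R.from_quat(c['orientation']).as_matrix().round(3))
E
```

```text
[[ 0.942 -0.001  0.335]
 [-0.335 -0.002  0.942]
 [ 0.    -1.    -0.002]] 0.1
{'mtx': array([[309.70691629,   0.        , 317.18892355],
       [  0.        , 309.70691629, 192.93829919],
       [  0.        ,   0.        ,   1.        ]]), 'xyz': array([0.11412119, 0.5437376 , 0.3732884 ]), 'orientation': array([0.80816839, 0.57013468, 0.08427431, 0.12127711])}
[[ 0.336  0.901  0.275]
 [ 0.942 -0.32  -0.1  ]
 [-0.002  0.292 -0.956]]
```

```bash
cat >> h.py <<'E'
def ray(c,u,v,z):
    K=np.array(c['mtx']);dv=R.from_quat(c['orientation']).apply([(u-K[0,2])/K[0,0],(v-K[1,2])/K[1,1],1]);t=np.array(c['xyz']);return t+dv*(z-t[2])/dv[2]
def load(n):
    z=np.load('pics/'+n+'.npz');return z['p'],z['d'],dict(mtx=z['K'],xyz=z['t'],orientation=z['q'])
E
python3 - <<'E'
from h import *
p,d,c=load('scene0')
a=p[145:185,395:435,::-1];cv2.imwrite('pics/cs.png',cv2.resize(a,None,fx=15,fy=15,interpolation=cv2.INTER_CUBIC))
p,d,c=load('side0');print(ray(c,170+187/5-.4,110+308/5-.4,.082), ray(c,170+278/5-.4,110+213/5-.4,.056))
a=p[155:195,185:225,::-1];cv2.imwrite('pics/cd.png',cv2.resize(a,None,fx=15,fy=15,interpolation=cv2.INTER_CUBIC))
E
```

```text
[0.44335646 0.13434624 0.082     ] [0.54682923 0.23320314 0.056     ]
```

View pics/cs.png

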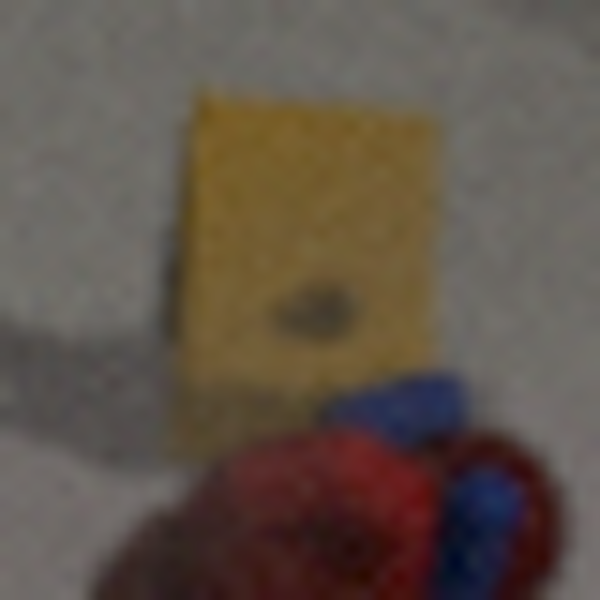

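View pics/cd.png

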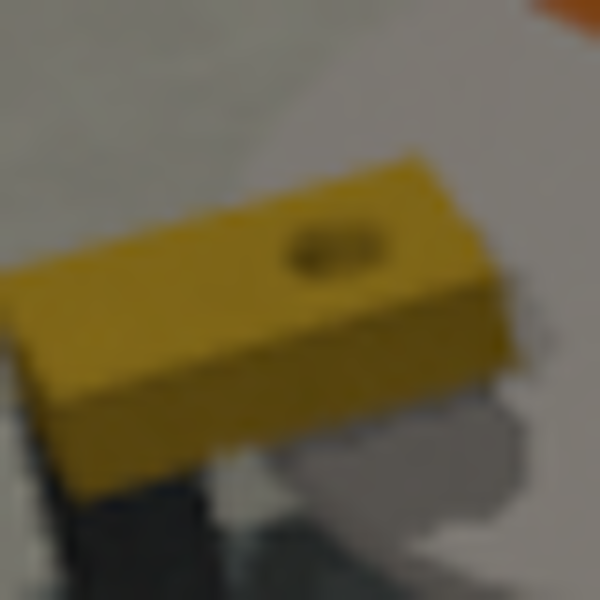

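```bash
python3 - <<'E'
from h import *
p,d,c=load('scene0');print(ray(c,415.5,165.2,.082),ray(c,327,259,.085))
p,d,c=load('side0');print(ray(c,207,171.1,.082))
E
```

```text
[0.44497888 0.1317882  0.082     ] [ 0.74993378 -0.11140513  0.085     ]
[0.44357999 0.13478148 0.082     ]
```

>>> play_rows(deltas=[[[30, 0, -27.5, 0], [30, 0, -27.5, 0], [30, 0, -27.5, 0], [30, 0, -27.5, 0], [30, 0, -27.5, 0]]])

```text
t: 0.52
position: [0.2799, 0.3363, 0.2308]
orientation: [0.697, -0.12, 0.12, -0.697]
wrist_force: [0.3, 0.8, 0.4]
finger_gap: 0.0856
```

>>> play_rows(deltas=[[[30, 0, -27.5, 0], [30, 0, -27.5, 0], [30, 0, -27.5, 0], [30, 0, -27.5, 0], [0, 0, 0, 0]]])

```text
t: 0.93
position: [0.3597, 0.1855, 0.2314]
orientation: [0.697, -0.124, 0.126, -0.695]
wrist_force: [-0.5, -0.1, -0.4]
finger_gap: 0.0853
```

```bash
python3 - <<'E'
from h import *
print(sense()['position'])
snap('wrist','w1')
E
```

```text
[0.35965615 0.18552829 0.23137516]
```

View pics/w1.png

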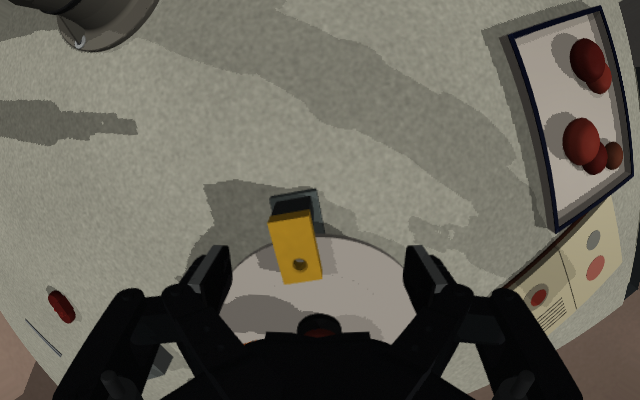

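The wrist picture shows the guide hole near (300,265). The disc is behind the gripper fingers.

```bash
cat >> h.py <<'E'
def fray(c,u,v,z):
    K=np.array(c['mtx']);a=np.array([u-K[0,2],v-K[1,2]]);rr=np.hypot(*a);th=rr/K[0,0]
    dv=R.from_quat(c['orientation']).apply([*(np.sin(th)*a/rr),np.cos(th)]);t=np.array(c['xyz']);return t+dv*(z-t[2])/dv[2]
E
python3 - <<'E'
from h import *
p,d,c=load('w1')
a=p[245:285,280:320,::-1];cv2.imwrite('pics/cw.png',cv2.resize(a,None,fx=12,fy=12,interpolation=cv2.INTER_CUBIC))
for uv in [(299.5,264.5),(269,219),(309,211),(321,279),(285,283)]: print(fray(c,*uv,.082))
E
```

```text
[0.44340085 0.13419784 0.082     ]
[0.38289257 0.1245522  0.082     ]
[0.38887997 0.1662425  0.082     ]
[0.46919797 0.14958513 0.082     ]
[0.46062184 0.10962491 0.082     ]
```

View pics/cw.png

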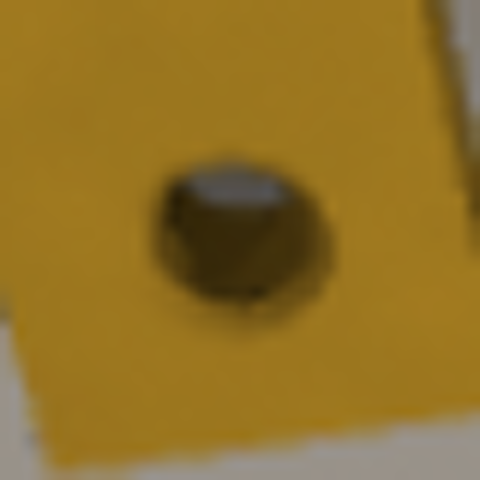

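>>> play_rows(deltas=[[[30, 0, -27.5, 0], [30, 0, -27.5, 0], [30, 0, -27.5, 0], [30, 0, -27.5, 0], [30, 0, -27.5, 0]]])

```text
t: 1.4
position: [0.4513, 0.0146, 0.2312]
orientation: [-0.697, 0.119, -0.119, 0.697]
wrist_force: [1.1, 0.1, -0.7]
finger_gap: 0.0852
```

>>> play_rows(deltas=[[[30, 0, -27.5, 0], [30, 0, -27.5, 0], [30, 0, -27.5, 0], [0, 0, 0, 0], [0, 0, 0, 0]]])

```text
t: 1.82
position: [0.5083, -0.095, 0.2304]
orientation: [0.697, -0.122, 0.121, -0.696]
wrist_force: [-0.4, -0.3, 0.3]
finger_gap: 0.0857
```

```bash
python3 - <<'E'
from h import *
print(sense()['position'])
snap('wrist','w2')
E
```

```text
[ 0.50834693 -0.09499184  0.23044066]
```

View pics/w2.png

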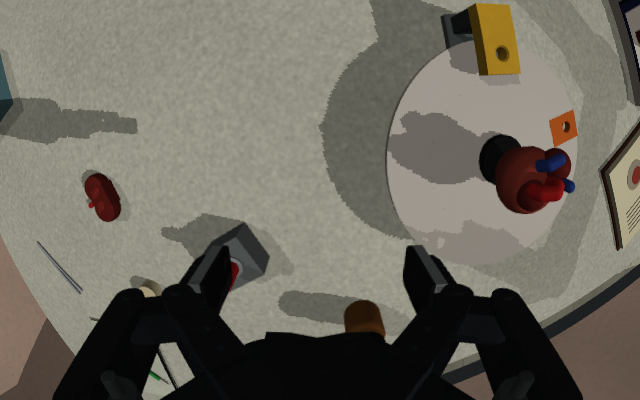

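The rest is at about (238,255), partly behind the left finger. The guide hole is at (502,53), and the jar is well away.

>>> play_rows(deltas=[[[30, 0, -27, 0], [30, 0, -27, 0], [30, 0, -27, 0], [29, 0, -27, 0], [0, 0, 0, 0]]])

```text
t: 2.28
position: [0.5844, -0.241, 0.2289]
orientation: [0.699, -0.123, 0.122, -0.694]
wrist_force: [-1.5, -2.1, -0.5]
finger_gap: 0.0858
```

```bash
python3 - <<'E'
from h import *
s=sense();print(s['position'])
p,d,c=snap('wrist','w3')
p2,d2,c2=load('w2')
print(R.from_quat(s['orientation']).as_matrix().round(4))
E
```

```text
[ 0.58442394 -0.2410256   0.22885055]
[[ 9.402e-01 -2.800e-03  3.406e-01]
 [-3.406e-01 -6.200e-03  9.402e-01]
 [-5.000e-04 -1.000e+00 -6.800e-03]]
```

View pics/w3.png

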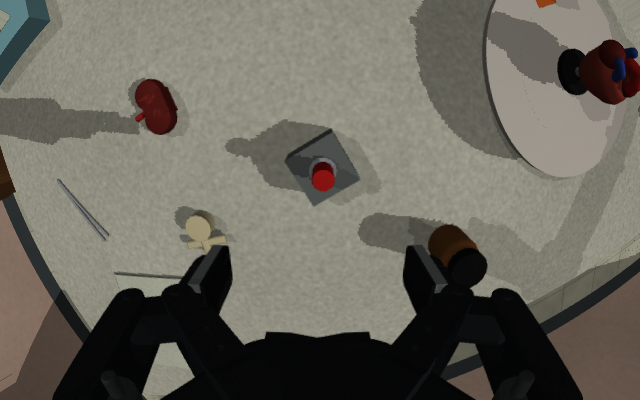

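```bash
python3 - <<'E'
from h import *
p,d,c=load('w3');hsv=cv2.cvtColor(p,cv2.COLOR_RGB2HSV)
a=p[120:215,275:370,::-1];cv2.imwrite('pics/cp.png',cv2.resize(a,None,fx=6,fy=6,interpolation=cv2.INTER_CUBIC))
m=((hsv[...,0]<6)|(hsv[...,0]>174))&(hsv[...,1]>200)&(hsv[...,2]>140);m[:120]=0;m[215:]=0;m[:,:275]=0;m[:,370:]=0
v,u=np.nonzero(m);print(len(u),u.mean(),v.mean(),u.min(),u.max(),v.min(),v.max(),fray(c,u.mean(),v.mean(),.092))
for q in [(286,158),(331,129),(359,178),(315,206)]: print(fray(c,*q,.048))
E
```

```text
<stdin>:5: RuntimeWarning: Mean of empty slice.
  ret = ret.dtype.type(ret / rcount)
Traceback (most recent call last):
ValueError: zero-size array to reduction operation minimum which has no identity
```

View pics/cp.png

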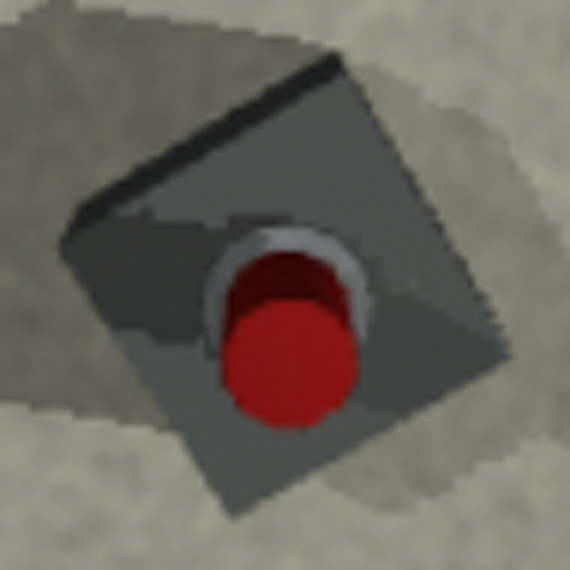

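```bash
python3 - <<'E'
from h import *
p,d,c=load('w3')
print(fray(c,322.8,180,.092))
q=np.array([fray(c,*q,.048) for q in [(285.3,160.3),(331.2,131.5),(359.5,178.2),(313.3,205.7)]]);print(q,q.mean(0))
E
```

```text
[ 0.58436528 -0.23547059  0.092     ]
[[ 0.56117973 -0.26915376  0.048     ]
 [ 0.54888234 -0.21291376  0.048     ]
 [ 0.60682332 -0.20071084  0.048     ]
 [ 0.61939765 -0.25865309  0.048     ]] [ 0.58407076 -0.23535786  0.048     ]
```

>>> play_rows(deltas=[[[-1.5, 30, 4.5, 0], [0, 40, 0, 0], [0, 30, 0, 0], [0, 0, 0, 0], [0, 0, 0, 0]]])

```text
t: 2.75
position: [0.5836, -0.2257, 0.13]
orientation: [-0.696, 0.12, -0.117, 0.698]
wrist_force: [0.2, 0.3, 0.5]
finger_gap: 0.0852
```

```bash
python3 - <<'E'
from h import *
s=sense();print(s['position'],s['orientation'])
p,d,c=snap('wrist','w4')
E
```

```text
[ 0.58363426 -0.22568499  0.13000371] [-0.69584078  0.12028236 -0.1173749   0.69825561]
```

View pics/w4.png

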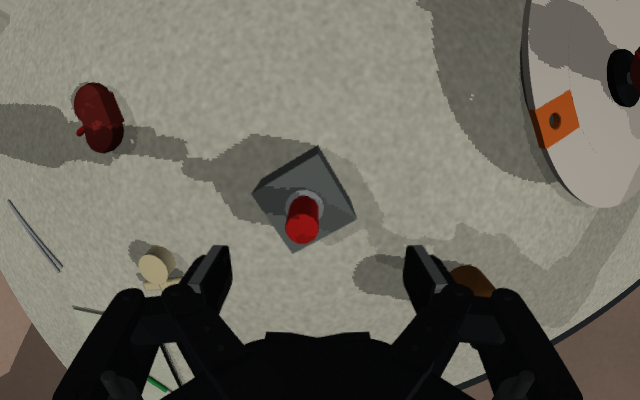

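The pin head is at about (302,225), left of the fingers' mid line, so the arm had not settled at the earlier reading. I'll let it settle before the lateral correction.

>>> play_rows(deltas=[[[0, 0, 0, 0], [0, 0, 0, 0], [0, 0, 0, 0]]])

```text
t: 3.05
position: [0.5856, -0.2305, 0.1338]
orientation: [0.697, -0.119, 0.122, -0.697]
wrist_force: [0.2, -0.1, 0.4]
finger_gap: 0.0852
```

```bash
python3 - <<'E'
from h import *
s=sense();print(s['position'],s['orientation'])
p,d,c=load('w4');print(fray(c,301.5,229,.092))
E
```

```text
[ 0.5855539  -0.23053837  0.13376917] [ 0.69704909 -0.11857591  0.12162915 -0.69661228]
[ 0.5847821  -0.23566391  0.092     ]
```

>>> play_rows(deltas=[[[0.7, 20, -5, 0], [0, 20, 0, 0], [0, 0, 0, 0], [0, 0, 0, 0]]])

```text
t: 3.38
position: [0.5828, -0.2347, 0.0912]
orientation: [-0.697, 0.121, -0.12, 0.697]
wrist_force: [0.7, 0.3, 0.4]
finger_gap: 0.0854
```

```bash
python3 - <<'E'
from h import *
s=sense();print(s['position'],s['orientation'])
p,d,c=snap('wrist','w5')
E
```

```text
[ 0.58282182 -0.23466579  0.09121249] [-0.69658536  0.12073069 -0.11983102  0.69701755]
```

View pics/w5.png

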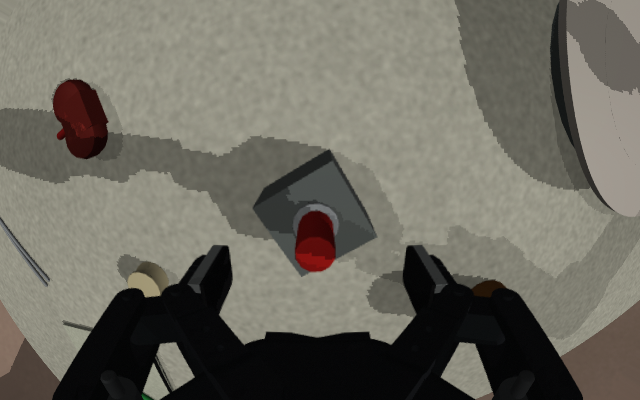

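The pin head at (316,250) is now centred between the fingers. I'll go down and close.

>>> play_rows(deltas=[[[1, 17, 0, 0], [0, 16, 0, 0], [0, 0, 0, 0], [0, 0, 0, 0]]])

```text
t: 3.77
position: [0.5845, -0.2352, 0.0591]
orientation: [-0.697, 0.12, -0.12, 0.697]
wrist_force: [0.9, -0.7, -0.3]
finger_gap: 0.0854
```

>>> play_rows(deltas=[[[0, 0, 0, 0], [0, 0, 0, 0], [0, 0, 0, 0], [0, 0, 0, 0], [0, 0, 0, 0]]], jaw=0, grip_force=60)

```text
t: 4.18
position: [0.5845, -0.2355, 0.0589]
orientation: [0.697, -0.12, 0.121, -0.697]
wrist_force: [-0.7, 0.1, 0.2]
finger_gap: 0.0256
```

>>> play_rows(deltas=[[[0, 0, 0, 0], [0, 0, 0, 0], [0, 0, 0, 0]]])

```text
t: 4.43
position: [0.5846, -0.2356, 0.059]
orientation: [0.697, -0.12, 0.121, -0.697]
wrist_force: [-1.7, -0.7, 4.4]
finger_gap: 0.0204
```

```bash
python3 - <<'E'
from h import *
s=sense();print(s['position'],s['orientation'],s['wrist_force'],s['moment'],s['finger_gap'])
p,d,c=snap('wrist','w6')
p,d,c=snap('side','s6')
a=p[190:270,300:390,::-1];cv2.imwrite('pics/s6c.png',cv2.resize(a,None,fx=6,fy=6,interpolation=cv2.INTER_CUBIC))
E
```

```text
[ 0.5845838  -0.23561947  0.05897242] [ 0.69688954 -0.11980724  0.12068288 -0.6967258 ] [-1.67837622 -0.67183043  4.44028834] [-0.00846479  0.04958244  0.00835463] 0.020372518090868943
```

View pics/w6.png

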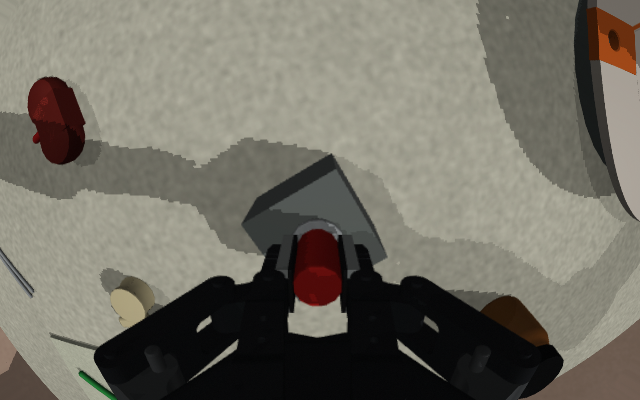

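View pics/s6c.png

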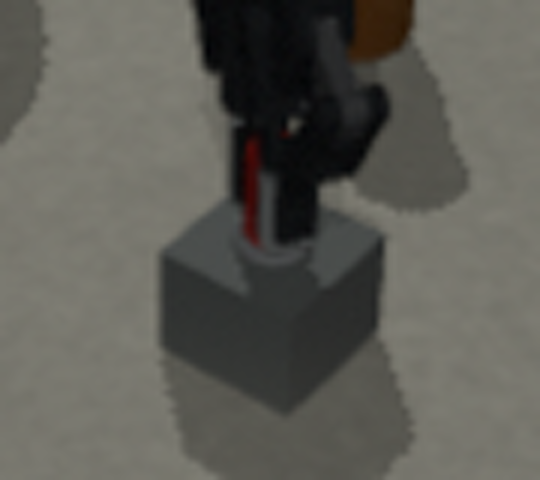

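The pads hold the red grip near (317,268), just above the collar. Lifting.

>>> play_rows(deltas=[[[0, -10, 0, 0], [0, -20, 0, 0], [0, -25, 0, 0], [0, -25, 0, 0], [0, -15, 0, 0]]])

```text
t: 4.95
position: [0.5846, -0.2359, 0.156]
orientation: [0.697, -0.12, 0.121, -0.697]
wrist_force: [0.1, 0.4, -0.1]
finger_gap: 0.0201
```

>>> play_rows(deltas=[[[0, -20, 0, 0], [0, -15, 0, 0], [0, 0, 0, 0], [0, 0, 0, 0], [0, 0, 0, 0]]])

```text
t: 5.37
position: [0.5832, -0.2348, 0.1869]
orientation: [-0.697, 0.121, -0.119, 0.697]
wrist_force: [-0.7, -0.6, -1.9]
finger_gap: 0.0209
```

```bash
python3 - <<'E'
from h import *
s=sense();print(s['position'],s['orientation'],s['wrist_force'],s['moment'],s['finger_gap'])
p,d,c=snap('side','s7')
a=p[120:270,290:420,::-1];cv2.imwrite('pics/s7c.png',cv2.resize(a,None,fx=4,fy=4,interpolation=cv2.INTER_CUBIC))
p,d,c=snap('scene','c7')
a=p[120:270,200:330,::-1];cv2.imwrite('pics/c7c.png',cv2.resize(a,None,fx=4,fy=4,interpolation=cv2.INTER_CUBIC))
E
```

```text
[ 0.58324573 -0.23475345  0.18686569] [-0.69650268  0.12120882 -0.11931188  0.69710624] [-0.72321415 -0.61456057 -1.89133167] [ 0.03825446 -0.0034363  -0.03918437] 0.020870612882834743
```

View pics/s7c.png

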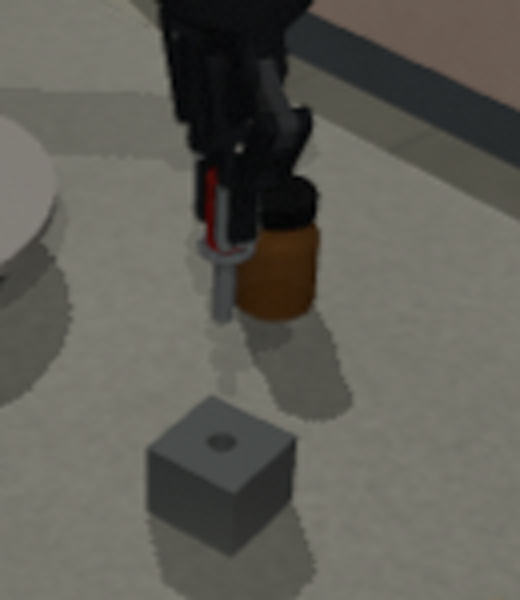

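View pics/c7c.png

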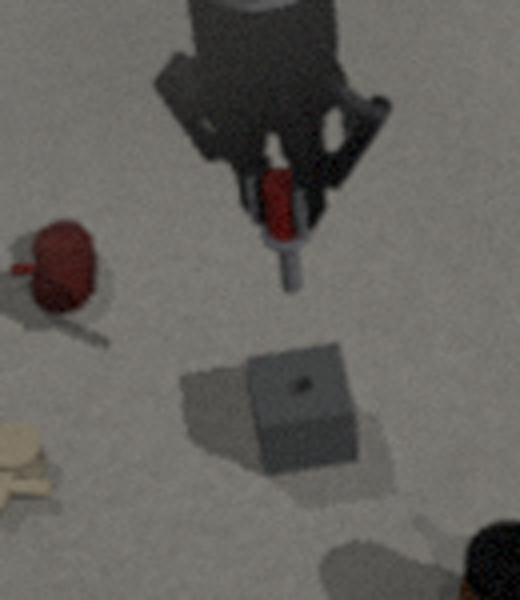

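The pin hangs upright in the fingers, clear of the rest. Next I'll triangulate the tip and carry the pin over the guide.

```bash
python3 - <<'E'
from h import *
p,d,c=load('s7');p2,d2,c2=load('c7')
for z in (.125,.130,.135): print(ray(c,290+223/4-.4,120+318/4-.4,z),ray(c2,200+291/4-.4,120+288/4-.4,z))
for z in (.174,.179): print('collar',ray(c,290+226/4-.4,120+249/4-.4,z),ray(c2,200+285/4-.4,120+236/4-.4,z))
E
```

```text
[ 0.59071126 -0.22604181  0.125     ] [ 0.57657954 -0.23747583  0.125     ]
[ 0.58600945 -0.2309836   0.13      ] [ 0.58152577 -0.2368638   0.13      ]
[ 0.58130764 -0.23592539  0.135     ] [ 0.58647201 -0.23625177  0.135     ]
collar [ 0.58594362 -0.23155242  0.174     ] [ 0.58269248 -0.23694493  0.174     ]
collar [ 0.58080386 -0.23694922  0.179     ] [ 0.5879038  -0.23629869  0.179     ]
```

>>> play_rows(deltas=[[[-25.6, 0, 30.2, 0], [-25.6, 0, 30.2, 0], [-25.6, 0, 30.2, 0], [-25.6, 0, 30.2, 0], [-25.6, 0, 30.2, 0]]])

```text
t: 5.88
position: [0.5124, -0.0484, 0.187]
orientation: [0.697, -0.121, 0.119, -0.697]
wrist_force: [1.2, 0.2, -0.2]
finger_gap: 0.0207
```

>>> play_rows(deltas=[[[-25.6, 0, 30.2, 0], [-25.6, 0, 30.2, 0], [-25.6, 0, 30.2, 0], [-25.6, 0, 30.2, 0], [-26, 0, 30, 0]]])

```text
t: 6.3
position: [0.4419, 0.1364, 0.1875]
orientation: [0.697, -0.121, 0.12, -0.697]
wrist_force: [1.0, 0.6, -0.4]
finger_gap: 0.0206
```

>>> play_rows(deltas=[[[0, 0, 0, 0], [0, 0, 0, 0], [0, 0, 0, 0], [0, 0, 0, 0], [0, 0, 0, 0]]])

```text
t: 6.72
position: [0.4441, 0.1331, 0.1881]
orientation: [0.697, -0.121, 0.121, -0.696]
wrist_force: [-0.2, -0.9, -1.2]
finger_gap: 0.0205
```

```bash
python3 - <<'E'
from h import *
s=sense();print(s['t'],s['position'],s['orientation'],s['wrist_force'],s['moment'],s['finger_gap'])
snap('wrist','w8')
p,d,c=snap('side','s8')
a=p[120:220,160:260,::-1];cv2.imwrite('pics/s8c.png',cv2.resize(a,None,fx=6,fy=6,interpolation=cv2.INTER_CUBIC))
p,d,c=snap('scene','c8')
a=p[100:200,365:465,::-1];cv2.imwrite('pics/c8c.png',cv2.resize(a,None,fx=6,fy=6,interpolation=cv2.INTER_CUBIC))
E
```

```text
6.7167 [0.44412628 0.13309367 0.18809251] [ 0.69689535 -0.12148234  0.12144929 -0.69629662] [-0.21409161 -0.87620768 -1.17714974] [-0.00093653 -0.01389658  0.00696116] 0.020453386599597348
```

View pics/w8.png

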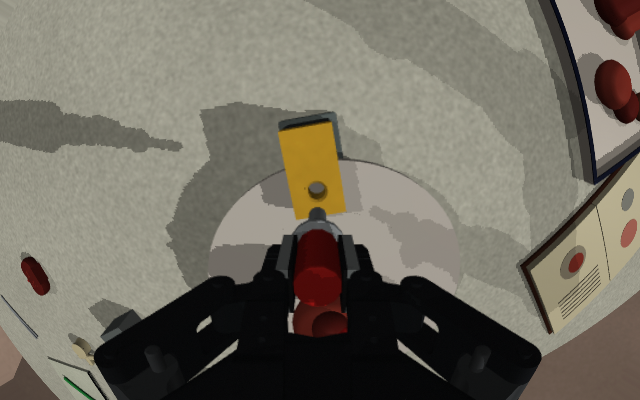

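View pics/s8c.png

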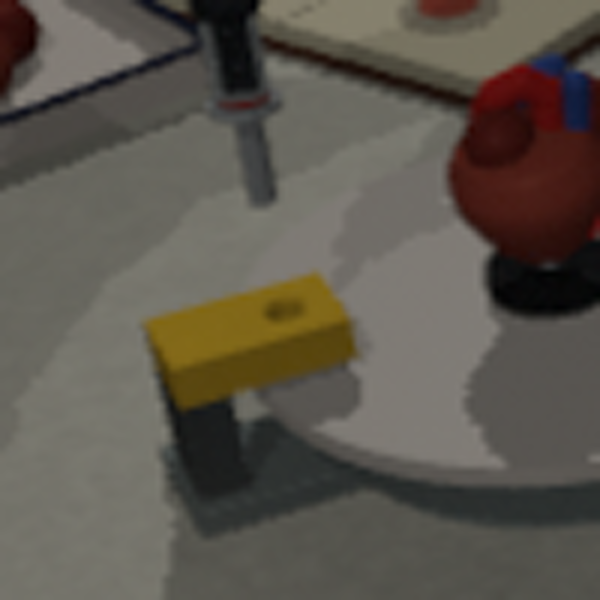

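View pics/c8c.png

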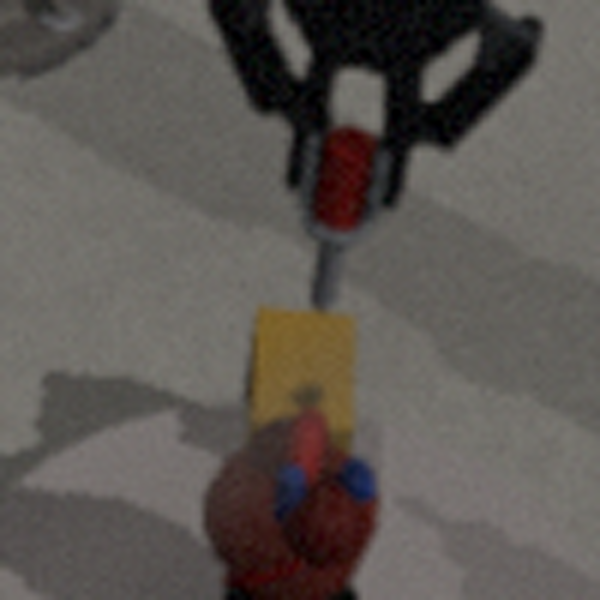

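The pin is above the guide hole. In the side crop the tip is at (262,200) and the hole at (285,310), and in the wrist view the hole is at (317,189). I'll lower it to just above the plate and check the alignment.

>>> play_rows(deltas=[[[0, 20, 0, 0], [0, 17, 0, 0], [0, 5, 0, 0], [0, 0, 0, 0], [0, 0, 0, 0]]])

```text
t: 7.28
position: [0.444, 0.1346, 0.1466]
orientation: [0.697, -0.12, 0.121, -0.697]
wrist_force: [0.6, -0.4, 0.1]
finger_gap: 0.0208
```

>>> play_rows(deltas=[[[0, 0, 0, 0], [0, 0, 0, 0]]])

```text
t: 7.45
position: [0.4446, 0.1351, 0.1474]
orientation: [-0.696, 0.12, -0.121, 0.697]
wrist_force: [0.3, 0.5, -1.8]
finger_gap: 0.0203
```

```bash
python3 - <<'E'
from h import *
s=sense();print(s['t'],s['position'],s['orientation'],s['wrist_force'])
p,d,c=snap('wrist','w9')
a=p[150:270,260:380,::-1];cv2.imwrite('pics/w9c.png',cv2.resize(a,None,fx=5,fy=5,interpolation=cv2.INTER_CUBIC))
p,d,c=snap('side','s9')
a=p[120:220,160:260,::-1];cv2.imwrite('pics/s9c.png',cv2.resize(a,None,fx=6,fy=6,interpolation=cv2.INTER_CUBIC))
p,d,c=snap('scene','c9')
a=p[120:180,385:445,::-1];cv2.imwrite('pics/c9c.png',cv2.resize(a,None,fx=10,fy=10,interpolation=cv2.INTER_CUBIC))
print(sense()['position'])
E
```

```text
7.45 [0.44462024 0.13513391 0.14736404] [-0.6963568   0.11957547 -0.12094953  0.69725183] [ 0.29333202  0.50110578 -1.76368584]
[0.44413587 0.13512601 0.14694075]
```

View pics/w9c.png

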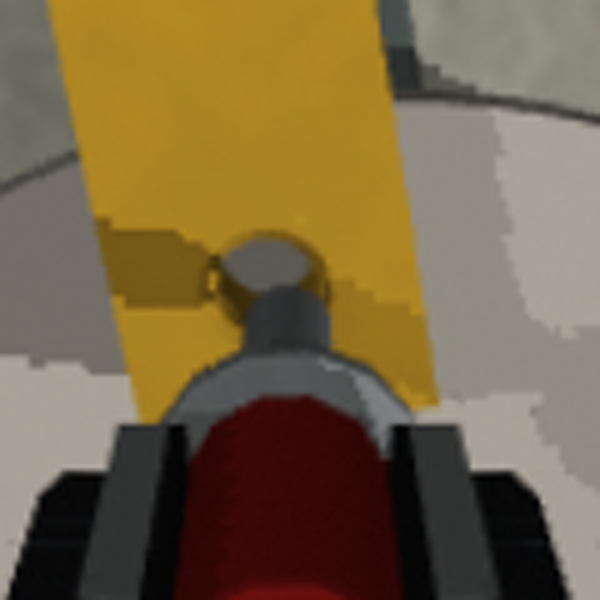

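View pics/s9c.png

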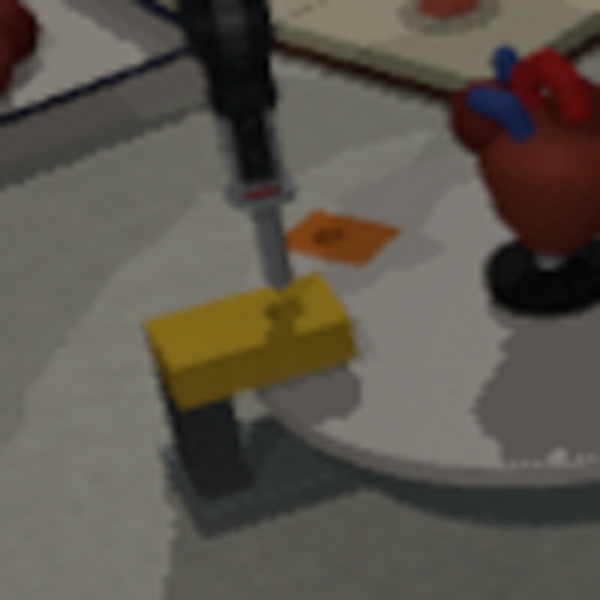

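View pics/c9c.png

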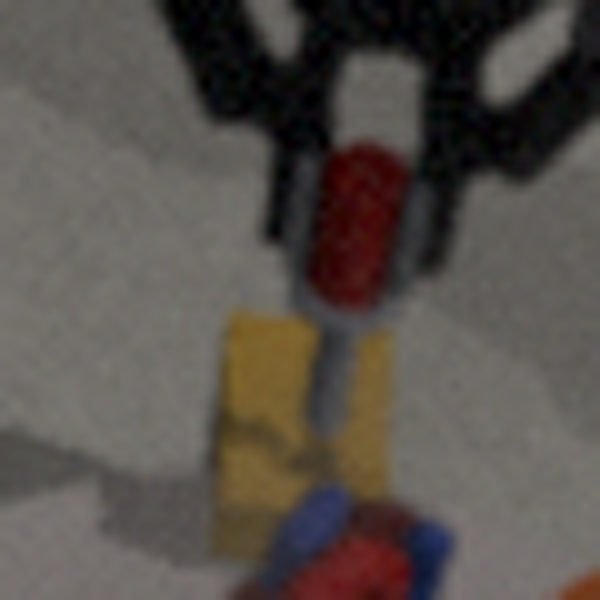

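```bash
cat >> h.py <<'E'
def fproj(c,P):
    P=np.atleast_2d(P);q=R.from_quat(c['orientation']).inv().apply(P-np.array(c['xyz']));K=np.array(c['mtx'])
    rr=np.hypot(q[:,0],q[:,1]);th=np.arctan2(rr,q[:,2]);return np.stack([K[0,2]+K[0,0]*th*q[:,0]/rr,K[1,2]+K[0,0]*th*q[:,1]/rr],1)
def circ(x,y,z,r_):
    a=np.linspace(0,2*np.pi,60);return np.stack([x+r_*np.cos(a),y+r_*np.sin(a),0*a+z],1)
E
cat > ov.py <<'E'
from h import *
import sys
p,d,c=load('w9');S=5;u0,v0=260,150
im=cv2.resize(p[150:270,260:380,::-1],None,fx=S,fy=S,interpolation=cv2.INTER_CUBIC)
def dr(pts,col): cv2.polylines(im,[np.int32((fproj(c,pts)-[u0,v0]+.5)*S)],False,col,1)
gx,gy=.4436,.1343
dr(circ(gx,gy,.082,.0075),(0,255,0));dr(circ(gx,gy,.062,.0075),(0,255,0))
px,py,pz=.4443,.1351,.092
for z,rr in ((0,.0045),(.002,.006),(.044,.015),(.048,.015)): dr(circ(px,py,pz+z,rr),(255,0,255))
cv2.imwrite('pics/ov9.png',im)
E
python3 ov.py
```

View pics/ov9.png

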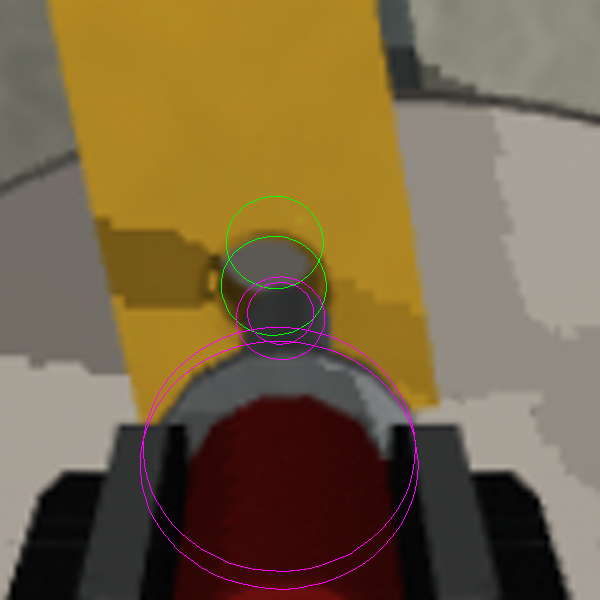

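```bash
python3 - <<'E'
from h import *
for n,u0,v0,S,fx,fy in (('s9',160,120,6,600,600),('c9',385,120,10,600,600)):
    p,d,c=load(n);K=np.array(c['mtx'])
    im=cv2.resize(p[v0:v0+600//S,u0:u0+600//S,::-1],None,fx=S,fy=S,interpolation=cv2.INTER_CUBIC);im=cv2.convertScaleAbs(im,alpha=1.8)
    def dr(pts,col):
        q=R.from_quat(c['orientation']).inv().apply(pts-np.array(c['xyz']));uv=np.stack([q[:,0]/q[:,2]*K[0,0]+K[0,2],q[:,1]/q[:,2]*K[1,1]+K[1,2]],1)
        cv2.polylines(im,[np.int32((uv-[u0,v0]+.5)*S)],False,col,1)
    dr(circ(.4436,.1343,.082,.0075),(0,255,0))
    for z,rr in ((0,.0045),(.002,.006),(.044,.015),(.048,.015),(.04,.006)): dr(circ(.4443,.1351,.092+z,rr),(255,0,255))
    cv2.imwrite('pics/ov_'+n+'.png',im)
a=cv2.imread('pics/ov_s9.png');b=cv2.imread('pics/ov_c9.png');cv2.imwrite('pics/ovb.png',np.hstack([a[100:500,100:500],b[100:500,100:500]]))
E
```

```text
(no output)
```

View pics/ovb.png

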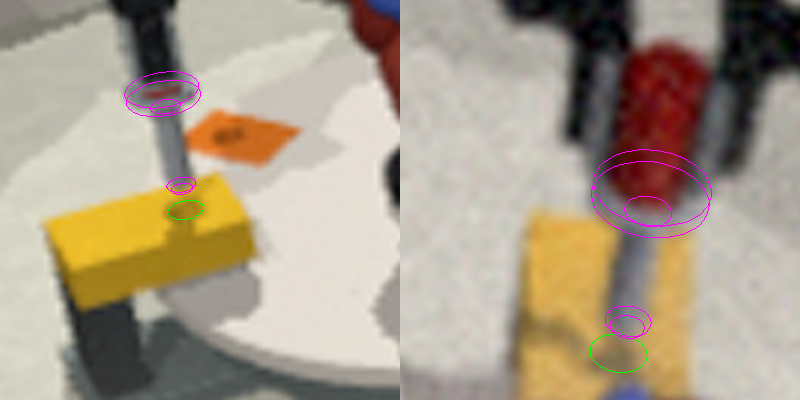

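The overlays show the pin about 1–2 mm past the hole, along +x and +z of the tool. I'll shift it back and start to enter.

>>> play_rows(deltas=[[[-1.2, 0, -1.4, 0], [0, 4, 0, 0], [0, 4, 0, 0], [0, 0, 0, 0], [0, 0, 0, 0]]])

```text
t: 8.02
position: [0.4417, 0.1339, 0.1378]
orientation: [0.697, -0.121, 0.12, -0.697]
wrist_force: [0.5, -0.2, -1.5]
finger_gap: 0.0203
```

```bash
python3 - <<'E'
from h import *
s=sense();print(s['t'],s['position'],s['orientation'],s['wrist_force'])
p,d,c=snap('wrist','w10')
a=p[150:270,260:380,::-1];cv2.imwrite('pics/w10c.png',cv2.resize(a,None,fx=5,fy=5,interpolation=cv2.INTER_CUBIC))
E
```

```text
8.0167 [0.44167867 0.13387615 0.13781143] [ 0.69703801 -0.12056379  0.11994905 -0.69657348] [ 0.49591327 -0.17707302 -1.54966238]
```

View pics/w10c.png

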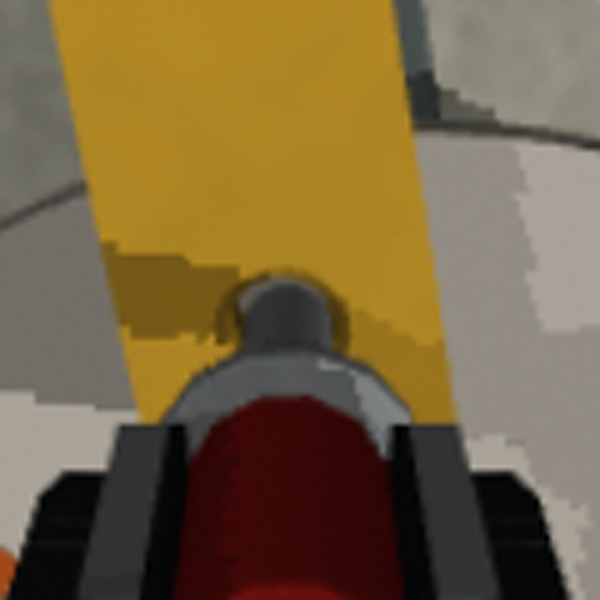

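The tip at (288,300) sits inside the mouth and looks slightly short in tool x. I'll nudge it and enter the hole.

>>> play_rows(deltas=[[[0.6, 3, 0, 0], [0, 3, 0, 0], [0, 3, 0, 0], [0, 0, 0, 0], [0, 0, 0, 0]]])

```text
t: 8.48
position: [0.4424, 0.1337, 0.129]
orientation: [0.697, -0.12, 0.12, -0.697]
wrist_force: [0.3, -0.4, -1.2]
finger_gap: 0.0204
```

```bash
python3 - <<'E'
from h import *
s=sense();print(s['t'],s['position'],s['wrist_force'],s['moment'])
p,d,c=snap('wrist','w11')
a=p[150:270,260:380,::-1];cv2.imwrite('pics/w11c.png',cv2.resize(a,None,fx=5,fy=5,interpolation=cv2.INTER_CUBIC))
p,d,c=snap('side','s11')
a=p[120:220,160:260,::-1];cv2.imwrite('pics/s11c.png',cv2.resize(a,None,fx=6,fy=6,interpolation=cv2.INTER_CUBIC))
E
```

```text
8.4833 [0.44242555 0.13367771 0.12899098] [ 0.3316501  -0.42192594 -1.24593256] [-0.01810981 -0.03980779  0.00962537]
```

View pics/w11c.png

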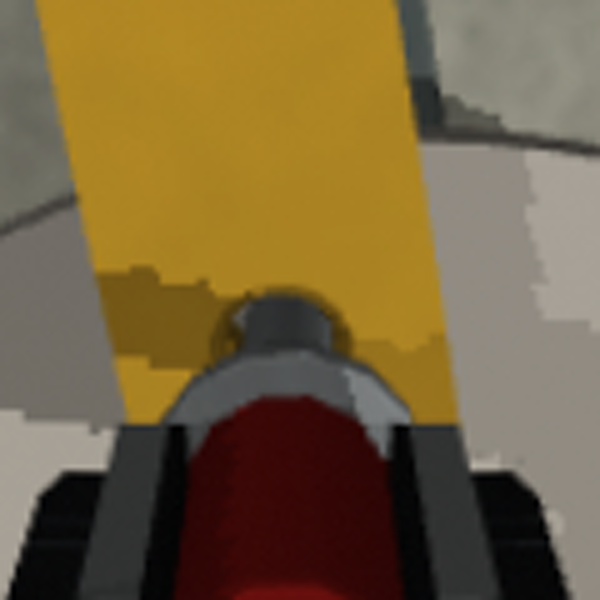

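View pics/s11c.png

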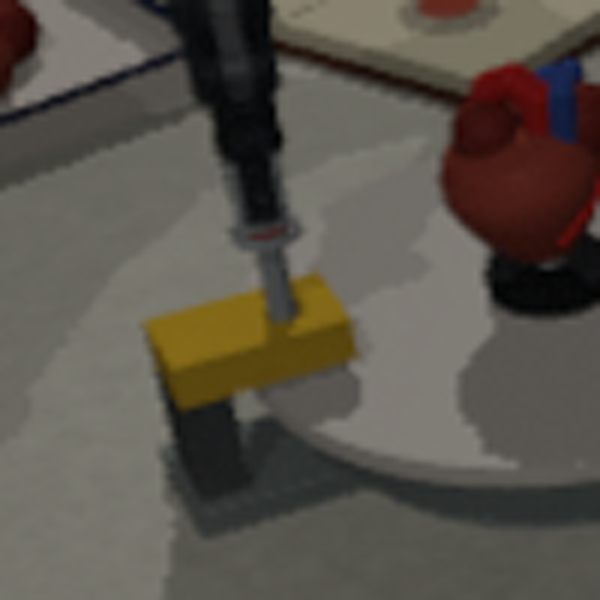

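The pin is in the guide with no side force.

>>> play_rows(deltas=[[[0.5, 3, 0, 0], [0, 3, 0, 0], [0, 3, 0, 0], [0, 0, 0, 0], [0, 0, 0, 0]]])

```text
t: 9.0
position: [0.4428, 0.1336, 0.12]
orientation: [0.697, -0.12, 0.12, -0.697]
wrist_force: [-0.2, 0.1, -1.0]
finger_gap: 0.0206
```

>>> play_rows(deltas=[[[0, 1.5, 0, 0], [0, 1.5, 0, 0], [0, 1, 0, 0], [0, 0, 0, 0]]])

```text
t: 9.33
position: [0.4429, 0.1336, 0.1161]
orientation: [0.697, -0.12, 0.12, -0.697]
wrist_force: [0.3, 0.2, -1.0]
finger_gap: 0.0205
```

```bash
python3 - <<'E'
from h import *
s=sense();print(s['t'],s['position'],s['orientation'],s['wrist_force'],s['moment'])
p,d,c=snap('wrist','w12')
a=p[150:270,260:380,::-1];cv2.imwrite('pics/w12c.png',cv2.resize(a,None,fx=5,fy=5,interpolation=cv2.INTER_CUBIC))
E
```

```text
9.3333 [0.44292663 0.13362588 0.11606859] [ 0.69689752 -0.12034367  0.12007268 -0.69673079] [ 0.27878427  0.22174231 -0.98877196] [-0.02244235  0.04378158  0.04279639]
```

View pics/w12c.png

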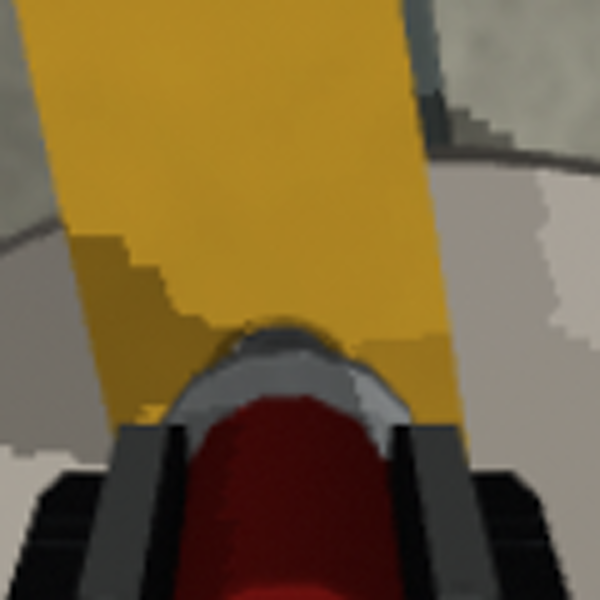

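>>> play_rows(deltas=[[[0, 1, 0, 0], [0, 1, 0, 0], [0, 1, 0, 0], [0, 0.5, 0, 0], [0, 0, 0, 0]]])

```text
t: 9.8
position: [0.443, 0.1336, 0.1126]
orientation: [0.697, -0.12, 0.12, -0.697]
wrist_force: [0.3, -0.0, -1.3]
finger_gap: 0.0203
```

>>> play_rows(deltas=[[[0, 0.5, 0, 0], [0, 0.5, 0, 0], [0, 0, 0, 0]]])

```text
t: 10.05
position: [0.4431, 0.1336, 0.1117]
orientation: [0.697, -0.12, 0.12, -0.697]
wrist_force: [-0.0, 0.3, -1.2]
finger_gap: 0.0205
```

>>> play_rows(deltas=[[[0, 0.5, 0, 0], [0, 0, 0, 0]]])

```text
t: 10.22
position: [0.4431, 0.1337, 0.1112]
orientation: [0.697, -0.12, 0.12, -0.697]
wrist_force: [-0.1, 0.3, -0.9]
finger_gap: 0.0207
```

>>> play_rows(deltas=[[[0, 0.5, 0, 0], [0, 0, 0, 0]]])

```text
t: 10.38
position: [0.4431, 0.1335, 0.1107]
orientation: [0.697, -0.12, 0.12, -0.697]
wrist_force: [0.3, -0.1, -0.4]
finger_gap: 0.0206
```

>>> play_rows(deltas=[[[0, 0.5, 0, 0], [0, 0, 0, 0]]])

```text
t: 10.55
position: [0.4431, 0.1334, 0.1103]
orientation: [0.697, -0.12, 0.12, -0.697]
wrist_force: [0.5, -0.1, 0.4]
finger_gap: 0.0204
```

Contact, about 1.5 N. I'll write a disc-angle reader and press on gradually.

```bash
cat > ang.py <<'E'
from h import *
C=np.array([.561,.112]);G=np.array([.4436,.1343]);ga=np.arctan2(*(G-C)[::-1])
def meas(n):
    t=sense()['t'];p,d=cams.snapshot(n);c=cams.calibration(n)
    hsv=cv2.cvtColor(p,cv2.COLOR_RGB2HSV);W=world(d,c)
    m=(hsv[...,0]>4)&(hsv[...,0]<17)&(hsv[...,1]>170)&(hsv[...,2]>70)&(np.abs(W[...,2]-.054)<.008)
    q=W[...,:2]-C;rr=np.hypot(q[...,0],q[...,1]);m&=(rr>.085)&(rr<.15)
    if m.sum()<15: return n,round(t,2),m.sum(),None
    k=q[m].mean(0);a=np.arctan2(k[1],k[0])-ga
    return n,round(t,2),int(m.sum()),round(float(a%(2*np.pi)),2),round(float(np.hypot(*k)),3)
if __name__=='__main__':
    import sys
    for n in (sys.argv[1:] or ['side','scene','side','scene']): print(*meas(n))
    s=sense();print(s['position'].round(4) if hasattr(s['position'],'round') else s['position'],np.round(s['wrist_force'],2))
E
python3 ang.py
```

```text
side 10.55 123 2.63 0.116
scene 10.6 199 2.74 0.118
side 10.65 98 2.89 0.115
scene 10.7 215 2.99 0.119
[0.4432 0.1336 0.1104] [ 0.09 -0.31 -0.07]
```

>>> play_rows(deltas=[[[0, 0.5, 0, 0], [0, 0.2, 0, 0]]])

```text
t: 10.92
position: [0.4431, 0.1334, 0.1096]
orientation: [0.697, -0.12, 0.12, -0.697]
wrist_force: [-1.0, -1.4, 1.2]
finger_gap: 0.0203
```

```bash
python3 ang.py
```

```text
side 10.92 88 3.54 0.117
scene 10.97 201 3.62 0.118
side 11.02 85 3.75 0.117
scene 11.07 199 3.83 0.118
[0.4432 0.1336 0.1097] [ 0.77 -0.66  1.13]
```

>>> play_rows(deltas=[[[0, 0.4, 0, 0], [0, 0.2, 0, 0]]])

```text
t: 11.28
position: [0.4432, 0.1335, 0.1091]
orientation: [0.697, -0.12, 0.12, -0.697]
wrist_force: [-0.1, 0.4, 1.4]
finger_gap: 0.0201
```

```bash
python3 ang.py
```

```text
side 11.28 0 None
scene 11.33 161 4.37 0.114
side 11.38 0 None
scene 11.43 153 4.56 0.113
[0.4432 0.1335 0.109 ] [ 0.1  -1.15  0.91]
```

>>> play_rows(deltas=[[[0, 0.4, 0, 0], [0, 0.4, 0, 0]]])

```text
t: 11.65
position: [0.4432, 0.1335, 0.1083]
orientation: [0.697, -0.12, 0.12, -0.697]
wrist_force: [-0.3, -1.3, 1.8]
finger_gap: 0.0205
```

```bash
python3 ang.py
```

```text
side 11.65 87 4.91 0.117
scene 11.7 138 5.0 0.113
side 11.75 89 5.05 0.117
scene 11.8 136 5.12 0.113
[0.4432 0.1335 0.1083] [ 0.05 -0.63  2.37]
```

>>> play_rows(deltas=[[[0, 0.4, 0, 0], [0, 0.2, 0, 0]]])

```text
t: 12.02
position: [0.4432, 0.1335, 0.1077]
orientation: [0.697, -0.12, 0.12, -0.697]
wrist_force: [-1.1, -2.7, 2.4]
finger_gap: 0.0206
```

```bash
python3 ang.py
```

```text
side 12.02 90 5.36 0.115
scene 12.07 126 5.43 0.113
side 12.12 74 5.44 0.112
scene 12.17 128 5.53 0.113
[0.4432 0.1335 0.1077] [ 0.32 -1.83  2.36]
```

>>> play_rows(deltas=[[[0, 0.35, 0, 0], [0, 0, 0, 0]]])

```text
t: 12.38
position: [0.4431, 0.1335, 0.1073]
orientation: [0.697, -0.12, 0.12, -0.697]
wrist_force: [0.0, -2.5, 3.0]
finger_gap: 0.0204
```

```bash
python3 ang.py
```

```text
side 12.38 34 5.63 0.102
scene 12.43 118 5.74 0.114
side 12.48 20 5.71 0.099
scene 12.53 113 5.81 0.115
[0.4432 0.1336 0.1073] [-0.09 -2.59  3.67]
```

>>> play_rows(deltas=[[[0, 0.2, 0, 0], [0, 0, 0, 0]]])

```text
t: 12.75
position: [0.4431, 0.1336, 0.1071]
orientation: [0.697, -0.12, 0.12, -0.697]
wrist_force: [-0.7, -1.4, 2.7]
finger_gap: 0.0204
```

```bash
python3 ang.py scene scene scene
```

```text
scene 12.75 55 5.89 0.119
scene 12.8 47 5.91 0.121
scene 12.85 37 5.92 0.12
[0.4431 0.1336 0.1071] [ 0.22 -2.17  3.55]
```

Turning at about 0.45 rad/s, with the hole about 0.3 rad away. I'll hold the load.

>>> play_rows(deltas=[[[0, 0, 0, 0], [0, 0, 0, 0], [0, 0, 0, 0]]])

```text
t: 13.15
position: [0.4431, 0.1337, 0.1071]
orientation: [-0.697, 0.12, -0.12, 0.697]
wrist_force: [-1.2, -1.5, 2.4]
finger_gap: 0.0207
```

```bash
python3 ang.py scene side
```

```text
scene 13.15 0 None
side 13.2 1 None
[0.4431 0.1336 0.1071] [-1.21 -1.43  4.03]
```

>>> play_rows(deltas=[[[0, 0, 0, 0], [0, 0, 0, 0], [0, 0, 0, 0]]])

```text
t: 13.5
position: [0.4428, 0.1331, 0.1064]
orientation: [0.697, -0.12, 0.12, -0.696]
wrist_force: [0.1, -2.7, -1.2]
finger_gap: 0.0202
```

```bash
python3 ang.py scene side; python3 - <<'E'
from h import *
p,d,c=snap('wrist','w13')
cv2.imwrite('pics/w13c.png',cv2.resize(p[120:300,200:440,::-1],None,fx=3,fy=3,interpolation=cv2.INTER_CUBIC))
E
```

```text
scene 13.5 0 None
side 13.55 17 0.13 0.114
[0.4428 0.1332 0.1065] [ 1.73 -2.43 -0.41]
```

View pics/w13c.png

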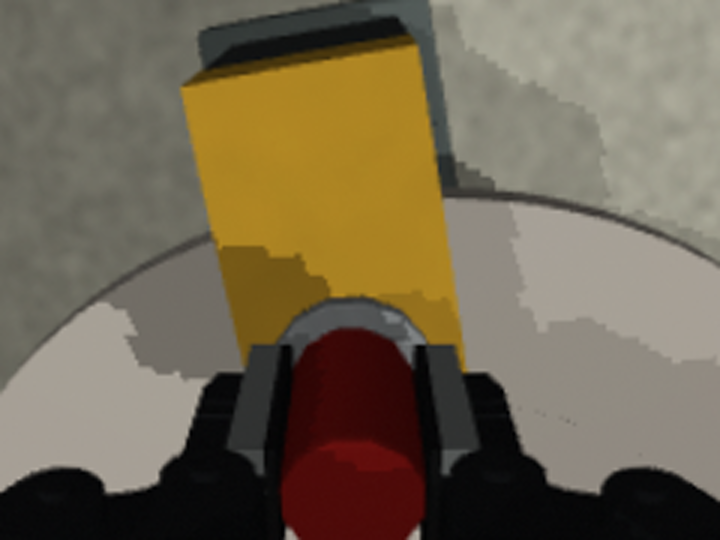

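The vertical load has fallen to baseline and a steady side load of −2.5 N has appeared. The orange patch is under the plate, so the hole has caught the pin. Pushing home.

>>> play_rows(deltas=[[[0, 1, 0, 0], [0, 1, 0, 0], [0, 1, 0, 0], [0, 0, 0, 0]]])

```text
t: 13.98
position: [0.4431, 0.1337, 0.1039]
orientation: [0.697, -0.12, 0.12, -0.697]
wrist_force: [0.2, -2.9, 0.8]
finger_gap: 0.0202
```

```bash
python3 ang.py side scene
```

```text
side 13.98 15 0.13 0.113
scene 14.03 0 None
[0.4431 0.1337 0.1041] [-0.05 -3.23 -0.03]
```

>>> play_rows(deltas=[[[0, 1.5, 0, 0], [0, 1.5, 0, 0], [0, 1.5, 0, 0], [0, 1.5, 0, 0], [0, 0, 0, 0]]])

```text
t: 14.5
position: [0.4431, 0.1335, 0.0977]
orientation: [0.697, -0.12, 0.12, -0.697]
wrist_force: [-0.2, -3.1, -0.2]
finger_gap: 0.0205
```

>>> play_rows(deltas=[[[0, 1.5, 0, 0], [0, 1.5, 0, 0], [0, 0, 0, 0]]])

```text
t: 14.75
position: [0.4431, 0.1336, 0.0948]
orientation: [0.697, -0.12, 0.12, -0.697]
wrist_force: [-0.1, -2.1, 0.3]
finger_gap: 0.0204
```

>>> play_rows(deltas=[[[0, 1, 0, 0], [0, 1, 0, 0], [0, 0, 0, 0]]])

```text
t: 15.0
position: [0.4431, 0.1337, 0.093]
orientation: [-0.697, 0.12, -0.12, 0.697]
wrist_force: [0.8, -2.6, 1.5]
finger_gap: 0.0204
```

>>> play_rows(deltas=[[[0, 0.5, 0, 0], [0, 0.3, 0, 0], [0, 0, 0, 0]]])

```text
t: 15.25
position: [0.4432, 0.1337, 0.0929]
orientation: [-0.697, 0.12, -0.12, 0.697]
wrist_force: [-2.0, -3.2, 5.9]
finger_gap: 0.0205
```

```bash
python3 ang.py side; python3 - <<'E'
from h import *
p,d,c=load('s9')
p,d,c=snap('side','s14')
cv2.imwrite('pics/s14c.png',cv2.convertScaleAbs(cv2.resize(p[140:210,170:250,::-1],None,fx=8,fy=8,interpolation=cv2.INTER_CUBIC),alpha=1.7))
E
```

```text
side 15.25 14 None
[0.4432 0.1337 0.0929] [-2.06 -3.77  5.09]
```

View pics/s14c.png

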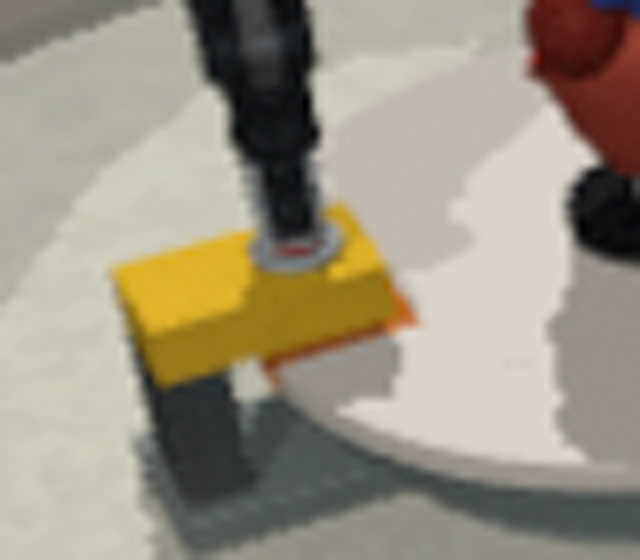

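The collar lies flat on the plate at about (297,245), with the orange inset directly under it. Depth stopped at TCP z 0.093 and the force rose to 6 N, so the pin is home. I'll ease off, open and retreat.

>>> play_rows(deltas=[[[0, -0.5, 0, 0], [0, 0, 0, 0]]])

```text
t: 15.52
position: [0.4432, 0.1337, 0.0929]
orientation: [-0.697, 0.12, -0.12, 0.697]
wrist_force: [-0.0, -2.8, 3.3]
finger_gap: 0.0204
```

>>> play_rows(deltas=[[[0, 0, 0, 0], [0, 0, 0, 0], [0, 0, 0, 0], [0, 0, 0, 0], [0, 0, 0, 0]]], jaw=0.7)

```text
t: 15.93
position: [0.4431, 0.1342, 0.0927]
orientation: [-0.697, 0.12, -0.12, 0.697]
wrist_force: [0.6, 0.5, -0.2]
finger_gap: 0.0597
```

```bash
python3 - <<'E'
from h import *
s=sense();print(s['t'],s['position'],s['wrist_force'],s['finger_gap'])
p,d,c=snap('wrist','w15')
cv2.imwrite('pics/w15c.png',cv2.resize(p[120:320,160:480,::-1],None,fx=2,fy=2,interpolation=cv2.INTER_CUBIC))
p,d,c=snap('side','s15')
cv2.imwrite('pics/s15c.png',cv2.convertScaleAbs(cv2.resize(p[140:210,170:250,::-1],None,fx=8,fy=8,interpolation=cv2.INTER_CUBIC),alpha=1.7))
E
```

```text
15.9333 [0.44305628 0.13418421 0.09267494] [ 0.6000362   0.47799175 -0.17898708] 0.05969631723676042
```

View pics/w15c.png

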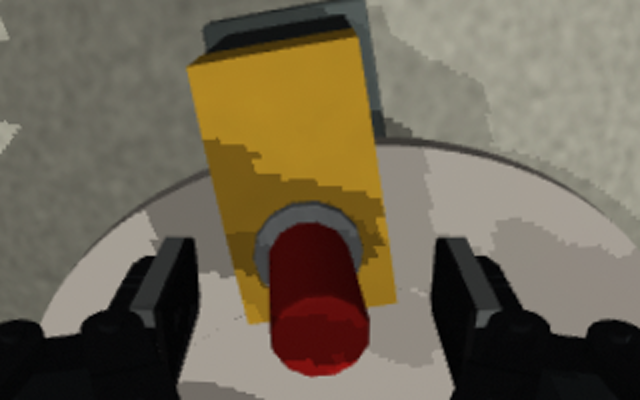

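View pics/s15c.png

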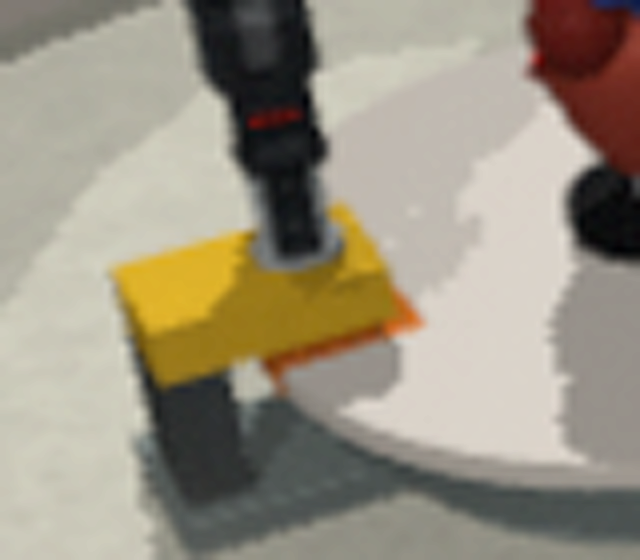

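The pin stands alone with the fingers clear of it on both sides. Retreating straight up.

>>> play_rows(deltas=[[[0, -10, 0, 0], [0, -20, 0, 0], [0, -30, 0, 0], [0, -30, 0, 0], [0, -20, 0, 0]]])

```text
t: 16.45
position: [0.4443, 0.1337, 0.2062]
orientation: [-0.696, 0.119, -0.122, 0.698]
wrist_force: [0.1, 0.8, -0.5]
finger_gap: 0.0598
```

>>> play_rows(deltas=[[[-20, -10, 0, 0], [0, 0, 0, 0], [0, 0, 0, 0], [0, 0, 0, 0], [0, 0, 0, 0]]])

```text
t: 16.87
position: [0.4242, 0.1397, 0.212]
orientation: [0.697, -0.121, 0.12, -0.696]
wrist_force: [0.6, 0.3, -0.2]
finger_gap: 0.06
```

```bash
python3 ang.py side side; python3 - <<'E'
from h import *
p,d,c=snap('side','s16')
a=cv2.convertScaleAbs(cv2.resize(p[130:220,160:270,::-1],None,fx=7,fy=6,interpolation=cv2.INTER_CUBIC),alpha=1.7);cv2.imwrite('pics/s16c.png',a)
p,d,c=snap('scene','c16')
E
```

```text
side 16.87 29 0.15 0.115
side 16.92 27 0.15 0.114
[0.4242 0.1397 0.2119] [ 0.14  0.48 -0.23]
```

View pics/s16c.png

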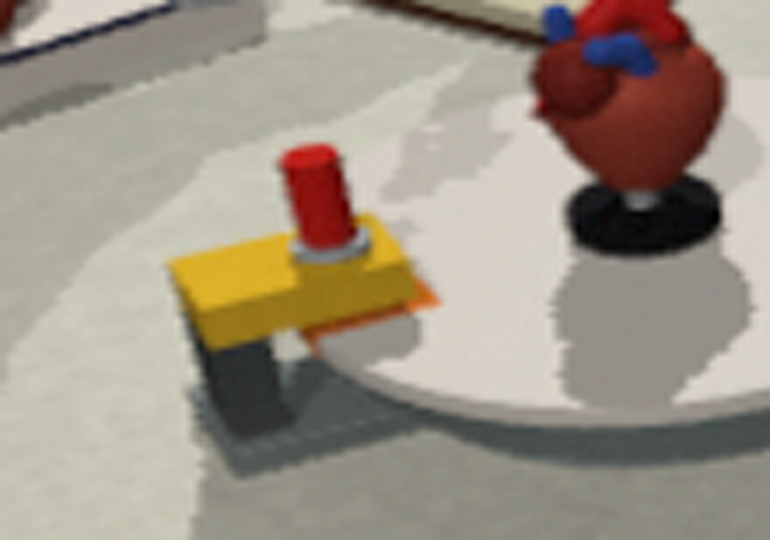

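View pics/c16.png

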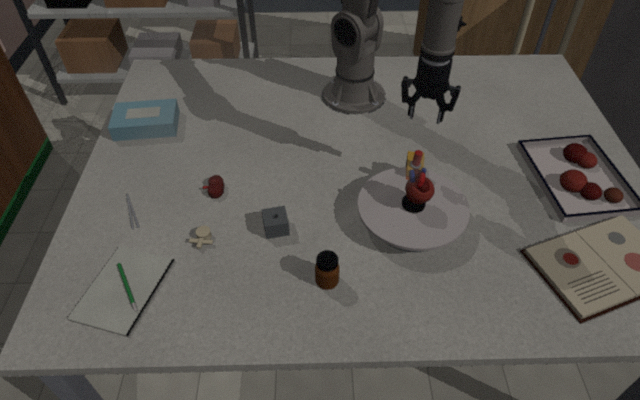

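The pin stands home with its collar on the plate. The disc angle reads 0.15 in both frames, and the bystanders are where they were. Handing in.

```bash
python3 -c "
from plant import r
print(r.hand_in())"
```

```text
the job is handed in; nothing more can be done
None
```

The lock pin is home through the guide plate and the disc's hole, the disc is stopped, and the gripper has let go and backed off. I handed the job in at about 17 s of the allowed 51 s. The hand-in gives no verdict, so the pass itself is not confirmed.

- **Braking:** I lifted the pin from its rest, lowered it into the guide, and slowed the disc by pressing the tip on it in small steps. The disc went from about 2.5 rad/s at first contact to about 0.45 rad/s, with vertical loads of about 1 to 5 N. The hole then caught the pin, and I pushed it down until the collar met the plate, at about 6 N on the wrist.
- **Last checks:** The pictures show the collar on the plate, the disc's orange inset under the guide, and the disc angle unchanged between two frames. The rest is empty, and the jar, kidney and vertebra look unmoved.
- **Less certain:**
  - Before the pin entered the hole, the cameras disagreed by 1–2 mm on its position. I took a middle value, and it went in without side load.
  - The final disc angle read 0.15 rad instead of 0. I put this down to the guide plate hiding most of the inset.
  - I did not measure the pin's lean after release, and I judged the bystanders by eye only.

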